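# Fit the spacer and the lamp carriage on the curved guide rod

### The job

Load the lighting arc beside the microscope: thread the orange spacer over the free tip of the curved steel rod and slide it round the bend until it is home against the dark stop collar, then thread the green lamp carriage on after it and slide it round until it butts against the spacer. Leave both hanging free on the rod with their grip tabs pointing up, and do not push the pots, vial, glue bottle, lid or battery about.

Things in the scene. Friction and masses are not known exactly. Their poses are not given: they have to be found in the camera images.
- stand: Stand fixed to the bench: a post at its +x side (x = 105 mm, foot 60 x 70 x 12 mm) carries a steel rod 10 mm thick, bent to an arc of 125 mm radius (centre line) in the stand's upright x-z plane, free tip on the -x side, top 160 mm above the bench. A dark stop collar, 28 mm across, 8 mm thick, sits 32 degrees past the top. Origin on the bench below the arc's centre, z up.
- arc_centre (a point): Centre of the rod's arc, an empty point 30 mm above the bench; the arc's axis is the stand's y. Surroundings that stay put: a wall shelf's underside is 0.56 m above the bench, front edge along the line x + y = 0.85 m (shelf beyond it); a tall microscope stands about x = 0.76, y = -0.15 m, its eyepieces reaching towards the robot.
- rod_tip (a point): Centre line of the free tip of the rod, 34 degrees before the top of the arc (the rounded end reaches 5 mm further out). Here the rod rises at 34 degrees. x points along the rod from the free tip towards the post, z away from the arc's centre.
- seat_1 (a point): Point on the rod's centre line where the middle of the spacer's bore belongs (touching the stop collar); 23.3 degrees past the top of the arc, same radius. x points along the rod from the free tip towards the post, z away from the arc's centre. A slider let go hangs up to 3 mm lower (bore 16, rod 10 mm).
- seat_2 (a point): Point on the rod's centre line where the middle of the lamp carriage's bore belongs (touching the spacer); 10 degrees past the top of the arc, same radius. x points along the rod from the free tip towards the post, z away from the arc's centre. A slider let go hangs up to 3 mm lower (bore 16, rod 10 mm).
- spacer_bore (a point): Orange spacer: middle of its bore (16 mm wide, 26 mm long, straight, open at both ends, which are alike), 22 mm above its underside. x along the bore, z from foot to tab, y across. The grip tab on top reaches from 14 to 46 mm above this point, 10 mm thick along y, 20 mm long along x, flat faces. Bottom-heavy: on the rod it hangs tab upward.
- lamp_bore (a point): Green lamp carriage: middle of its bore (16 mm wide, 26 mm long, straight, open at both ends, which are alike), 22 mm above its underside. x along the bore, z from foot to tab, y across. The grip tab on top reaches from 14 to 46 mm above this point, 10 mm thick along y, 20 mm long along x, flat faces. Bottom-heavy: on the rod it hangs tab upward.
- spacer: Orange slider with a bright steel foot (the spacer), standing upright on the bench: a horizontal tube 28 mm in outside diameter and 26 mm long, a foot 20 x 30 x 10 mm below it, an upright grip tab above; 68 mm tall, about 90 g. Origin at the centre of its underside, axes as at its bore.
- lamp: Green slider with a dark foot (the lamp carriage), standing upright on the bench: a horizontal tube 28 mm in outside diameter and 26 mm long, a foot 20 x 30 x 10 mm below it, an upright grip tab above; 68 mm tall, about 90 g. Origin at the centre of its underside, axes as at its bore.
- pot_4: Bystander, loose: small clear pot with white lid, 38 wide, 40 tall mm; origin at the centre of its underside as it was set down.
- pot_3: Bystander, loose: small clear pot with black lid, 26 wide, 44 tall mm; origin at the centre of its underside as it was set down.
- glue_1: Bystander, loose: white glue bottle with blue nozzle, 28 wide, 90 tall mm; origin at the centre of its underside as it was set down.
- black_lid: Bystander, loose: loose black lid, 47 wide, 20 tall mm; origin at the centre of its underside as it was set down.
- battery_1: Bystander, loose: black and orange battery lying down, 50 long, 14 thick mm; origin at the centre of its underside as it was set down.
- vial_3: Bystander, loose: small vial with white cap, 28 wide, 62 tall mm; origin at the centre of its underside as it was set down.
Not all that is in view belongs to the job. Several things have the shape of the spacer; the one meant has the colours described above.

How it is judged:
By the outcome, as a careful person would: the job done as asked, in the order asked, and still so for the second after the job is handed in, with the robot touching nothing.
It also fails if it takes over 64 s, if anything falls off the work surface, if the arm or the gripper's body presses on something with over 40 N, if the wrist force passes 120 N, or if a joint passes its speed limit or range.

### The arm

A 6-joint arm with a two-finger parallel gripper is mounted at the origin on a cart in front of the work surface, level with it; the furniture and walls round the work are solid. World frame = base frame: x ahead of the robot, y to its left, z up, the work surface at z = 0. Lengths are in mm, angles in rad, forces in N, time in s.
With the tool pointing down it reaches from about 275 to 750 mm from the base axis. Payload 10.2 kg.
Tool frame: the origin (TCP) lies at the very end of the fingers, on their centre line; the grasp point (between the pads) lies 19 mm behind it; z points along the fingers, y is the line along which they close (so a half turn about z gives the same grasp; the last joint's range is limited). The gripper opens to 85 mm and grips with 20 to 120 N. Pads are 22 mm wide; open, the fingers measure 114 mm over their backs; the gripper's body (76 mm by 85 mm) begins 54 mm behind the grasp point. The pads swing forward as they close: fully open they stand 13 mm farther back than shut.
Start: joints at [-1.352, 0.313, 1.498, -0, 1.331, -0.223], TCP at [224.461, -474.603, 231.294] pointing down, gripper open.
Joint ranges: [-2.94, 2.94], [-0.97, 2.17], [0.19, 2.56], [-1.23, 4.37], [0.02, 3.11], [-2.88, 2.88]. Speed limits (rad/s): [2.39, 2.39, 3.01, 3.14, 3.14, 3.14].

### API

Orientations are given as a unit quaternion [w, x, y, z].
In Python, from rig import ctrl, optics gives the robot as it stands. The module is installed in compiled form; this text tells all that it offers.
- The arm moves only by the shell command python3 -m handwheel 'ROWS' [FORCE]. ROWS is JSON, a list that holds one entry, the list of rows, each a list of 5 numbers: the gripper command: -1 is fully open, 1 is shut, values between are in proportion, then the shift along the world's x, y, z in units of 50 mm (1.0 is 50 mm), then the turn about the world's z in units of 8 degrees (1.0 is 8 degrees). In form: [[[gripper, tx, ty, tz, twist], ...]]. A call has 1 to 10 rows; each row shifts and turns the commanded pose from where the row before left it; what a row does not reach is not made up. A row lasts 1/10 s, in which the tool goes at most 50 mm and 8.59 degrees, less where a joint would pass 70% of its speed; a pose out of reach is approached as far as the arm can. A call is refused whole if a number of a shift passes 1 or a number of a turn 1, either way. A call with a gripper value outside its range is refused whole. The fingers move at their own pace and stop on an object; FORCE is the grip in N (left out, the last holds). Time passes only in rows, so rows that do not move let the fingers close. It gives the time, the measured TCP pose, the force, the opening and the grip force at its end, in the units of the state.
- ctrl.sense(): the state, without advancing time (a new reading comes with each control period).
- optics.capture(name): name is "scene" or "top"; returns a dict with "img" (384x512x3 uint8, blue, green, red), "K" (3x3 intrinsics, pixels), "R" (3x3) and "t" (3): a world point X has camera coordinates R X + t. Camera axes: x right, y down, z forward; pixel columns grow to the right and rows downward; lengths in mm; the calibration is good to about 2 mm. A picture is of the moment at which its call begins. There is no depth.
- ctrl.finish_job(): hands the job in; it is judged then, once.
The state is a dict: "time_s": time; "joints": joint angles; "dq": joint speeds; "tau": joint torques, N m; "eef_pos": TCP position; "ee_rot": TCP orientation; "force": force on the tool from outside, world axes, zero at the start; "wrist_torque": the same for the moment, N m; "grip_width": opening from 0.0 (shut) to 1.0 (fully open); "grip_force": force on a finger pad.
Only numpy, scipy, OpenCV 4.12 (cv2) and the standard library are available. Lean on these libraries where they do the work, as an engineer would, in place of code of your own. Each camera call takes 0.05 s, during which the arm holds its last target. There are 200 camera calls.

## Working session

There is one attempt and no reset: what is moved stays moved. The work goes in short steps, Python scripts to look and compute and a shell command to move; the robot and the scene stay as the last step left them, time stands still between calls to the robot, and variables do not carry over. Pictures are saved under pics/ and viewed, at most 10 in all, crops included, and the job is handed in when it is done.

```bash
mkdir -p pics; python3 - <<'E'
from rig import ctrl,optics
import cv2,numpy as np
for n in("scene","top"):
    c=optics.capture(n);cv2.imwrite(f"pics/{n}0.png",c["img"]);print(n,c["K"].tolist(),np.round(c["R"],3).tolist(),np.round(c["t"],1).tolist())
s=ctrl.sense();print(s)
E
```

```text
scene [[388.3352918996706, 0.0, 255.72086739974762], [0.0, 388.3352918996706, 186.57081876229242], [0.0, 0.0, 1.0]] [[-0.782, -0.623, -0.023], [-0.298, 0.405, -0.864], [0.547, -0.669, -0.502]] [498.6, 224.0, 671.2]
top [[451.90677337138123, 0.0, 247.1338109367393], [0.0, 451.90677337138123, 192.578156964099], [0.0, 0.0, 1.0]] [[-0.007, -1.0, -0.029], [-0.99, 0.011, -0.14], [0.141, 0.028, -0.99]] [119.2, 584.4, 879.0]
{'time_s': 0.1, 'joints': array([-1.35237288e+00,  3.13384775e-01,  1.49836030e+00,  7.92244207e-06,
        1.33101204e+00, -2.23367309e-01]), 'dq': array([ 0.0003297 , -0.00151319, -0.00148965,  0.00074139, -0.00062828,
        0.00054001]), 'tau': array([ 2.41212161e-03, -4.12896216e+01, -2.60144538e+01, -1.25215879e-04,
        3.06633789e-03, -1.06261248e-05]), 'eef_pos': array([ 224.42316666, -474.35780443,  230.79735821]), 'ee_rot': array([-5.82217131e-04,  9.75701701e-01,  2.19102376e-01,  5.28655395e-06]), 'force': array([ 0.23682577, -0.19882813,  0.20887848]), 'wrist_torque': array([-0.0044074 , -0.0373927 ,  0.01173706]), 'grip_force': 0.0, 'grip_width': 0.999988492380151}
```

View pics/scene0.png

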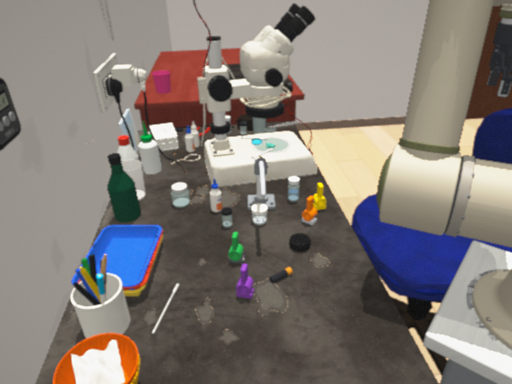

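View pics/top0.png

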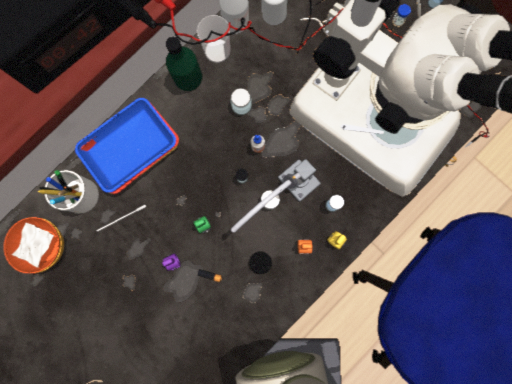

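The scene view shows green at (235,248), orange at (310,211) with yellow close behind it, and the rod seen nearly end on at x≈260. In the top view the rod runs from (232,234) to the post at (302,180), with green at (202,225) and orange at (305,246). I'll enlarge both.

```bash
cat > h.py <<'E'
from rig import ctrl,optics
import cv2,numpy as np
def ray(c,u,v):
    d=c["R"].T@np.linalg.inv(c["K"])@np.array([u,v,1.]);o=-c["R"].T@c["t"];return o,d
def plane(c,u,v,z):
    o,d=ray(c,u,v);return o+d*(z-o[2])/d[2]
def tri(c1,p1,c2,p2):
    A=[];b=[]
    for c,p in((c1,p1),(c2,p2)):
        o,d=ray(c,*p);d=d/np.linalg.norm(d);P=np.eye(3)-np.outer(d,d);A.append(P);b.append(P@o)
    return np.linalg.lstsq(np.vstack(A),np.hstack(b),rcond=None)[0]
def proj(c,X):
    q=c["K"]@(c["R"]@np.asarray(X,float)+c["t"]);return q[:2]/q[2]
def crop(c,x0,y0,x1,y1,s,fn):
    cv2.imwrite(fn,cv2.resize(c["img"][y0:y1,x0:x1],None,fx=s,fy=s,interpolation=cv2.INTER_CUBIC))
E
python3 - <<'E'
from h import *
a=optics.capture("scene");b=optics.capture("top")
i1=cv2.resize(a["img"][170:290,215:345],None,fx=5,fy=5,interpolation=cv2.INTER_CUBIC)
i2=cv2.resize(b["img"][150:280,190:350],None,fx=5,fy=5,interpolation=cv2.INTER_CUBIC)
cv2.imwrite("pics/s1.png",i1[:600]);cv2.imwrite("pics/t1.png",i2[:600])
for n,c in(("s",a),("t",b)):
    h=cv2.cvtColor(c["img"],cv2.COLOR_BGR2HSV)
    for k,lo,hi,in(("green",(50,120,60),(75,255,255)),("orange",(5,170,120),(15,255,255)),("yellow",(20,150,120),(32,255,255)),("purple",(130,100,60),(155,255,255))):
        m=cv2.inRange(h,lo,hi);N,l,st,ce=cv2.connectedComponentsWithStats(m)
        print(n,k,[(st[j].tolist(),ce[j].round(1).tolist()) for j in range(1,N) if 25<st[j][4]<600])
E
```

```text
s green [([141, 122, 11, 20, 96], [145.6, 135.0]), ([229, 232, 14, 29, 267], [235.2, 248.0]), ([82, 259, 9, 16, 62], [86.0, 265.4])]
s orange [([302, 195, 15, 26, 170], [308.6, 210.0]), ([136, 236, 26, 53, 123], [149.5, 267.2])]
s yellow [([313, 182, 13, 28, 256], [319.2, 197.5]), ([81, 268, 19, 31, 153], [89.8, 281.0]), ([124, 285, 22, 11, 102], [133.9, 291.6]), ([131, 361, 9, 23, 60], [136.0, 374.8])]
s purple [([236, 263, 18, 36, 413], [244.5, 283.5])]
t green [([194, 216, 17, 17, 171], [201.6, 223.9])]
t orange [([298, 240, 14, 13, 162], [304.4, 246.0])]
t yellow [([38, 190, 21, 4, 68], [48.7, 191.4]), ([328, 232, 19, 17, 176], [336.6, 239.5])]
t purple [([162, 254, 18, 17, 211], [170.9, 261.9])]
```

View pics/s1.png

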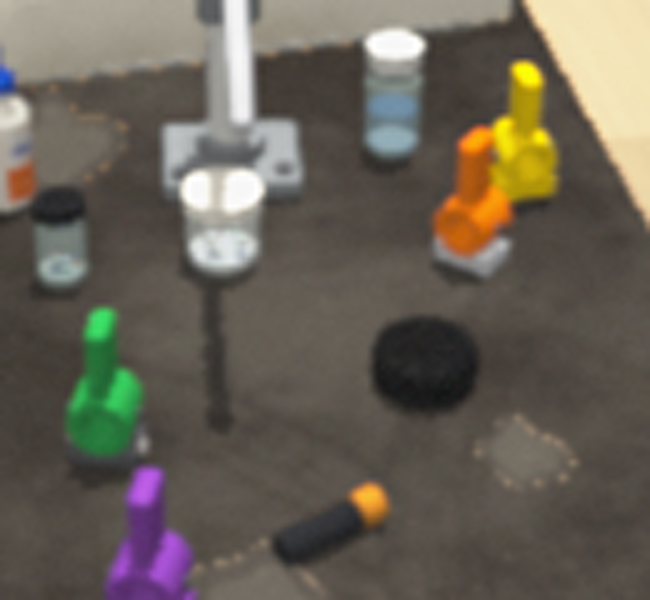

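View pics/t1.png

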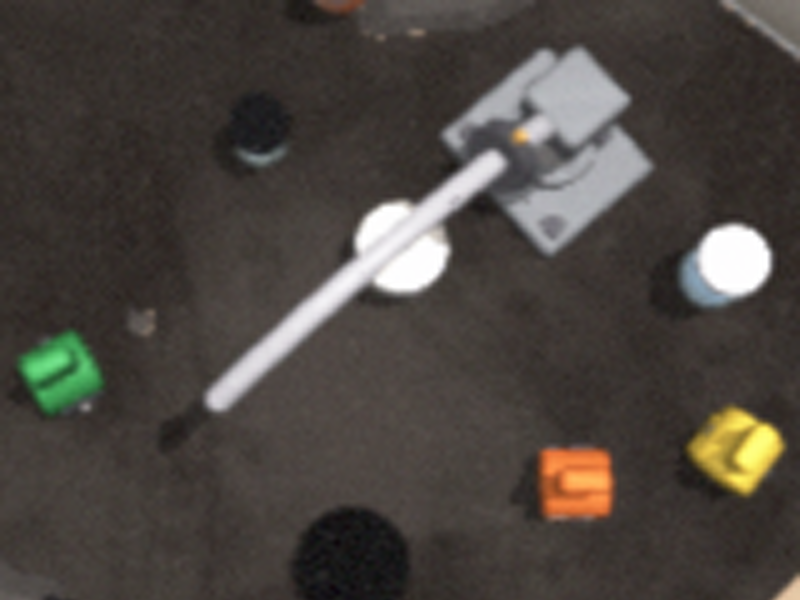

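The crops show the following:
- **Orange spacer:** its tab lies nearly horizontal in the top image, at crop (584,482).
- **Green lamp:** its tab runs from about (35,380) to (75,355).
- **Rod:** the tip is at (219,398) and it enters the collar at (495,162), with a white-lidded pot underneath it.

Next I'll work out the positions.

```bash
python3 - <<'E'
from h import *
a=optics.capture("scene");b=optics.capture("top")
T=lambda x,y:(190+x/5-.4,150+y/5-.4); S=lambda x,y:(215+x/5-.4,170+y/5-.4)
tip=plane(b,*T(219,398),133.6);col=plane(b,*T(495,162),138)
d=(col-tip)[:2];print("tip",tip.round(1),"col",col.round(1),"len",np.linalg.norm(d),"expect 132.8 head",np.degrees(np.arctan2(d[1],d[0])))
u=d/np.linalg.norm(d);print("origin",(tip[:2]+69.9*u).round(1))
print("tip proj scene",proj(a,tip),"post",proj(a,[*(tip[:2]+u*174.9),12]))
# stand foot corners (z=12) in top view
for q in((442,135),(550,255),(653,165)):print("foot",plane(b,*T(*q),12).round(1))
print("orange tab top tri",tri(b,T(584,482),a,S(477,137)).round(1),plane(b,*T(584,482),68).round(1))
print("green tab",tri(b,T(55,367),a,S(102,318)).round(1),plane(b,*T(55,367),68).round(1))
# tab/tubes by PCA-free: rect of mask + bright tab endpoints
for n,p,q in(("or",(557,482),(612,482)),("gr",(37,379),(76,356))):
    e=plane(b,*T(*q),68)-plane(b,*T(*p),68);print(n,np.linalg.norm(e),np.degrees(np.arctan2(e[1],e[0])))
h=cv2.cvtColor(b["img"],cv2.COLOR_BGR2HSV)
for n,lo,hi in(("gr",(50,120,60),(75,255,255)),("or",(5,150,100),(16,255,255))):
    m=cv2.inRange(h,lo,hi);m[:,:190]=0;m[:200]=0
    cs=max(cv2.findContours(m,0,2)[0],key=cv2.contourArea);(r)=cv2.minAreaRect(cs);print(n,r,[plane(b,*p,22).round(1)[:2].tolist() for p in cv2.boxPoints(r)])
E
```

```text
tip [505.5 136.8 133.6] col [590.6  35.3 138. ] len 132.47184582130515 expect 132.8 head -50.05362464088426
origin [550.4  83.2]
tip proj scene [263.09168112 193.22223203] post [260.91153264 198.53201843]
foot [623.2  49.3  12. ]
foot [571.6   4.9  12. ]
foot [609.3 -39.3  12. ]
orange tab top tri [475.8  -1.4  66.7] [475.7  -1.3  68. ]
green tab [523.4 206.4  66.4] [522.3 205.4  68. ]
or 21.312594534530543 -90.43122034528953
gr 17.767986860156178 -59.81510602662603
gr ((201.61764526367188, 224.0294189453125), (13.033892631530762, 13.3768892288208), 59.036251068115234) [[528.2, 228.3], [542.3, 204.5], [519.0, 190.5], [504.9, 214.2]]
or ((305.0, 246.0), (12.0, 14.0), 90.0) [[489.1, 10.9], [488.8, -17.7], [464.5, -17.0], [464.7, 11.5]]
```

```bash
python3 -m handwheel '[[[0,0.36,0.68,0,0.58],[0,0.36,0.68,0,0.58],[0,0.36,0.68,0,0.58],[0,0.36,0.68,0,0.58],[0,0.36,0.68,0,0.58],[0,0.36,0.68,0,0.58],[0,0.36,0.68,0,0.58]]]' 30; python3 -m handwheel '[[[0,0.36,0.68,0,0.58],[0,0.36,0.68,0,0.58],[0,0.36,0.68,0,0.58],[0,0.36,0.68,0,0.58],[0,0.36,0.68,0,0.58],[0,0.36,0.68,0,0.58],[0,0.36,0.68,0,0.58],[0,0,0,0,0],[0,0,0,0,0]]]'
```

```text
time_s: 1.0
eef_pos: [350.9, -235.2, 231.4]
ee_rot: [0.0, 0.875, 0.485, 0.0]
force: [0.6, -0.5, -0.4]
grip_width: 0.503
grip_force: 0.0
time_s: 1.9
eef_pos: [476.4, 1.8, 231.1]
ee_rot: [-0.0, 0.705, 0.709, -0.0]
force: [0.3, -0.1, 0.2]
grip_width: 0.498
grip_force: 0.0
```

```bash
python3 -m handwheel '[[[0,-0.01,-0.06,-0.8,0],[0,0,0,-0.8,0],[0,0,0,-0.8,0],[0,0,0,-0.6,0],[0,0,0,-0.5,0],[0,0,0,-0.3,0],[0,0,0,0,0],[0.6,0,0,0,0],[1,0,0,0,0],[1,0,0,0,0]]]' 30; python3 -m handwheel '[[[1,0,0,0,0],[1,0,0,0,0],[1,0,0,0,0],[1,0,0,0,0]]]'
```

```text
time_s: 2.9
eef_pos: [476.5, -2.0, 42.3]
ee_rot: [0.001, 0.706, 0.709, 0.0]
force: [-0.0, -0.8, 3.4]
grip_width: 0.111
grip_force: 34.2
time_s: 3.3
eef_pos: [476.5, -1.9, 42.3]
ee_rot: [0.001, 0.705, 0.709, 0.0]
force: [-2.5, -2.2, 6.8]
grip_width: 0.111
grip_force: 34.7
```

```bash
python3 -m handwheel '[[[1,0,0,-0.02,0],[1,0,0.06,0,0],[1,0,0.06,0,0],[1,0,0.06,0,0],[1,0,0.06,0,0]]]' 25;python3 -m handwheel '[[[1,0,0.06,0,0],[1,0,0.06,-0.01,0],[1,0,0.06,-0.01,0],[1,0,0.06,-0.02,0],[1,0,0.06,-0.02,0],[1,0,0.06,-0.03,0],[1,0,0.06,-0.03,0]]]' ; python3 - <<'E'
from h import *
a=optics.capture("scene");b=optics.capture("top")
x=cv2.resize(a["img"][180:250,270:345],None,fx=6,fy=6,interpolation=2);y=cv2.resize(b["img"][215:285,270:345],None,fx=5,fy=5,interpolation=2)
o=np.zeros((420,830,3),np.uint8);o[:420,:450]=x;o[:350,455:]=y;cv2.imwrite("pics/tilt.png",o[:,:800])
E
```

```text
time_s: 3.8
eef_pos: [477.5, 9.3, 42.0]
ee_rot: [0.002, 0.705, 0.709, 0.001]
force: [-0.5, -5.1, 10.8]
grip_width: 0.108
grip_force: 36.0
time_s: 4.5
eef_pos: [477.8, 30.8, 37.0]
ee_rot: [0.002, 0.705, 0.709, 0.001]
force: [-5.9, -1.8, 28.9]
grip_width: 0.11
grip_force: 42.8
```

View pics/tilt.png

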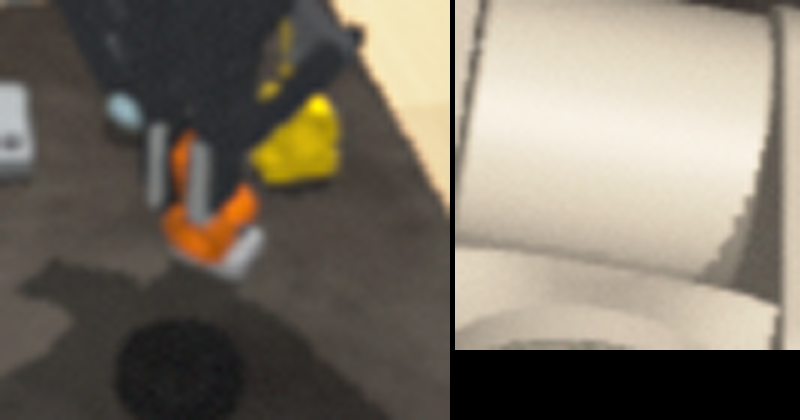

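The spacer is tilted about 30° in the grip, with its foot swung to the right and its tab to the left. I'll lift it, turn it to the rod's heading and move to a staging point short of the tip.

```bash
python3 -m handwheel '[[[1,0,0,0.4,0],[1,0,0,0.7,0],[1,0,0,0.8,0],[1,0,0,0.8,0],[1,0,0.2,0.5,0.6],[1,0,0.5,0,0.9],[1,0,0.6,0,0.9],[1,0,0.6,0,0.9],[1,0,0.6,0,0.9],[1,-0.06,0.36,0,0.8]]]' 35;python3 -m handwheel '[[[1,0,0,-0.4,0],[1,0,0,-0.4,0],[1,0,0,-0.4,0],[1,0,0,0,0],[1,0,0,0,0]]]' ; python3 - <<'E'
from h import *
a=optics.capture("scene");b=optics.capture("top")
x=cv2.resize(a["img"][150:260,200:300],None,fx=5,fy=5,interpolation=2);y=cv2.resize(b["img"][170:270,170:270],None,fx=3,fy=3,interpolation=2)
o=np.zeros((550,800,3),np.uint8);o[:550,:500]=x;o[:300,500:]=y;cv2.imwrite("pics/stage.png",o)
print(ctrl.sense()["eef_pos"],ctrl.sense()["ee_rot"])
E
```

```text
time_s: 5.6
eef_pos: [472.7, 176.2, 194.5]
ee_rot: [0.0, 0.418, 0.909, 0.0]
force: [-0.1, -0.7, 0.2]
grip_width: 0.111
grip_force: 38.6
time_s: 6.1
eef_pos: [473.1, 174.4, 134.9]
ee_rot: [0.0, 0.42, 0.907, 0.0]
force: [-0.2, -0.2, 0.2]
grip_width: 0.11
grip_force: 38.5
[473.53140483 174.46356907 135.52492193] [8.43911868e-04 4.20462581e-01 9.07309329e-01 5.35393636e-04]
```

View pics/stage.png

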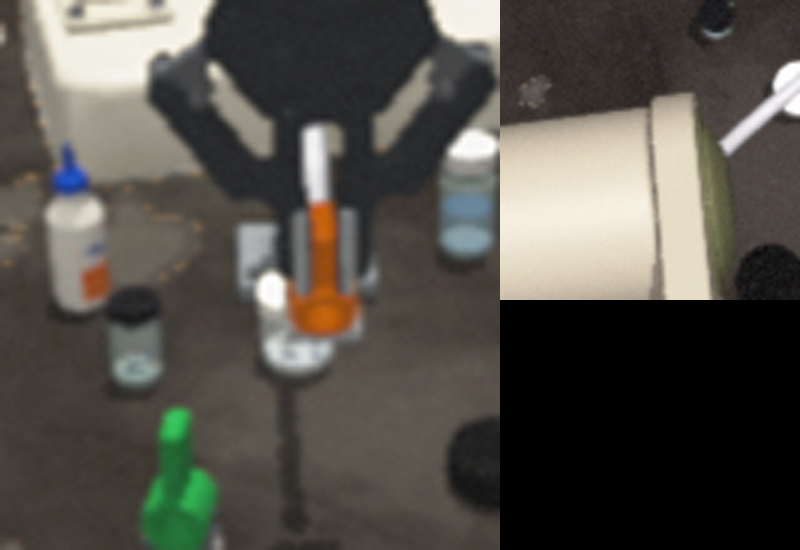

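The rod lies in the scene camera's viewing plane, with its tip end at about (318,200) in the crop. The orange tab top is at about (323,203) and the tube rim bottom at about (325,335). I'll check the tilt and the lateral offset numerically.

```bash
python3 - <<'E'
from h import *
a=optics.capture("scene");e=ctrl.sense()["eef_pos"]
u=np.array([.642,-.767,0]);z=np.array([0,0,1.]);g=e+[0,0,19];O=np.array([550.4,83.2,0])
print("lateral",(e-O)@[.767,.642,0],"X",(e-O)@u)
for th in(20,25,30,35,40):
    t=np.radians(th);n=np.cos(t)*u+np.sin(t)*z;k=-np.sin(t)*u+np.cos(t)*z;b=g-39*k
    print(th,"tabtop",proj(a,b+46*k-10*n).round(1),proj(a,b+46*k+10*n).round(1),"rim",proj(a,b-13*n-14*k).round(1),proj(a,b-13*n+14*k).round(1),"foot",proj(a,b-10*n-22*k).round(1))
tip=np.array([505.5,136.8,133.6]);print("tip",proj(a,tip-5*u))
h=cv2.cvtColor(a["img"],cv2.COLOR_BGR2HSV);m=cv2.inRange(h,(3,150,90),(17,255,255));m[:,:230]=0;m[230:]=0;m[:,290:]=0
ys,xs=np.nonzero(m);print("rows",ys.min(),ys.max())
for r in range(ys.min(),ys.max()+1):
    s=xs[ys==r];print(r,s.min(),s.max(),end=" ; ")
E
```

```text
lateral -0.38229309698479097 X -119.3804786428526
20 tabtop [264.5 199.2] [264.  190.9] rim [264.4 219. ] [264.5 210.6] foot [264.3 220.1]
25 tabtop [264.5 199.7] [264.  190.8] rim [264.3 217.4] [264.4 210. ] foot [264.2 218.1]
30 tabtop [264.5 200.2] [264.  190.9] rim [264.2 215.6] [264.4 209.3] foot [264.1 216. ]
35 tabtop [264.5 200.7] [264.1 191. ] rim [264.1 213.7] [264.3 208.5] foot [264.  213.7]
40 tabtop [264.5 201.2] [264.1 191.1] rim [264.  211.7] [264.3 207.7] foot [263.9 211.3]
tip [263.2206371  194.50072532]
rows 190 216
190 265 266 ; 191 262 266 ; 192 262 266 ; 193 262 266 ; 194 262 266 ; 195 262 266 ; 196 262 266 ; 197 262 266 ; 198 262 266 ; 199 262 266 ; 200 262 266 ; 201 262 266 ; 202 262 266 ; 203 262 266 ; 204 262 266 ; 205 263 266 ; 206 263 266 ; 207 262 266 ; 208 262 267 ; 209 258 270 ; 210 258 270 ; 211 258 271 ; 212 258 270 ; 213 259 270 ; 214 259 269 ; 215 260 268 ; 216 263 265 ;
```

Tilt is about 28° and the lateral error is under 1 mm. Now threading.

```bash
cat > w.py <<'E'
from h import *
s=ctrl.sense();e=s["eef_pos"];d=e-[550.4,83.2,0]
print("X %.1f lat %.1f Z %.1f"%(d@[.642,-.767,0],d@[.767,.642,0],e[2]),s["force"].round(1),s["wrist_torque"].round(2),round(s["grip_width"],3))
E
python3 -m handwheel '[[[1,0.03,-0.03,-0.12,0],[1,0,0,0,0],[1,0,0,0,0]]]' 30;python3 w.py; python3 -m handwheel '[[[1,0.074,-0.089,0.078,0],[1,0.074,-0.089,0.078,0],[1,0.074,-0.089,0.078,0]]]';python3 w.py;  python3 -m handwheel '[[[1,0.074,-0.089,0.078,0],[1,0.074,-0.089,0.078,0],[1,0,0,0,0]]]';python3 w.py
```

```text
time_s: 6.55
eef_pos: [474.5, 172.8, 128.2]
ee_rot: [-0.0, 0.421, 0.907, -0.0]
force: [0.3, -0.2, -1.2]
grip_width: 0.112
grip_force: 38.5
X -117.5 lat -0.7 Z 128.2 [ 0.3 -0.2 -1.2] [-0.    0.08 -0.04] 0.112
time_s: 6.85
eef_pos: [486.1, 159.1, 140.6]
ee_rot: [0.0, 0.421, 0.907, 0.0]
force: [-0.1, 0.3, -0.6]
grip_width: 0.105
grip_force: 38.5
X -99.5 lat -0.6 Z 140.6 [-0.1  0.3 -0.6] [ 0.02  0.06 -0.01] 0.105
time_s: 7.15
eef_pos: [493.7, 150.0, 148.4]
ee_rot: [0.001, 0.421, 0.907, 0.0]
force: [-0.4, -0.1, -0.9]
grip_width: 0.113
grip_force: 38.5
X -87.6 lat -0.6 Z 148.4 [-0.4 -0.1 -0.9] [ 0.01  0.02 -0.02] 0.113
```

```bash
python3 -m handwheel '[[[1,0.072,-0.086,0.07,0],[1,0.072,-0.086,0.07,0],[1,0,0,0,0]]]' 25;python3 w.py; python3 -m handwheel '[[[1,0.067,-0.08,0.047,0],[1,0.067,-0.08,0.047,0],[1,0.067,-0.08,0.047,0],[1,0.067,-0.08,0.047,0],[1,0,0,0,0]]]';python3 w.py
python3 - <<'E'
from h import *
a=optics.capture("scene");crop(a,220,140,310,230,6,"pics/thr.png")
E
```

```text
time_s: 7.45
eef_pos: [500.8, 141.6, 155.3]
ee_rot: [0.0, 0.421, 0.907, 0.0]
force: [0.1, 0.3, -1.2]
grip_width: 0.112
grip_force: 38.5
X -76.6 lat -0.6 Z 155.3 [ 0.1  0.3 -1.2] [-0.04  0.03  0.  ] 0.112
time_s: 7.95
eef_pos: [514.1, 125.4, 164.3]
ee_rot: [0.0, 0.421, 0.907, -0.0]
force: [0.3, 0.5, -1.5]
grip_width: 0.106
grip_force: 38.3
X -55.7 lat -0.7 Z 164.3 [ 0.3  0.5 -1.5] [-0.07 -0.03 -0.  ] 0.106
```

View pics/thr.png

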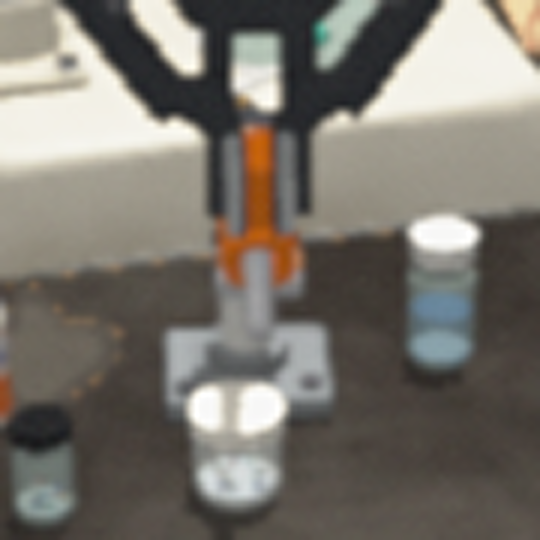

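The rod comes out of the back of the orange tube at crop (258,290), so the spacer is threaded. I'll slide it round.

```bash
python3 -m handwheel '[[[1,0.071,-0.085,0.034,0],[1,0.071,-0.085,0.032,0],[1,0.071,-0.085,0.03,0],[1,0.071,-0.085,0.028,0],[1,0.071,-0.085,0.026,0],[1,0,0,0,0]]]' 20;python3 w.py; python3 -m handwheel '[[[1,0.073,-0.087,0.018,0],[1,0.073,-0.087,0.014,0],[1,0.073,-0.087,0.01,0],[1,0.073,-0.087,0.006,0],[1,0.073,-0.087,0.002,0],[1,0,0,0,0]]]';python3 w.py
```

```text
time_s: 8.6
eef_pos: [532.0, 103.7, 171.4]
ee_rot: [0.001, 0.421, 0.907, -0.0]
force: [3.1, -2.5, -11.7]
grip_width: 0.109
grip_force: 35.8
X -27.5 lat -1.0 Z 171.4 [  3.1  -2.5 -11.7] [-0.23 -0.34  0.02] 0.109
time_s: 9.2
eef_pos: [550.2, 82.1, 174.0]
ee_rot: [0.001, 0.421, 0.907, -0.0]
force: [3.0, -2.2, -13.2]
grip_width: 0.107
grip_force: 34.8
X 0.7 lat -0.8 Z 174.0 [  3.   -2.2 -13.2] [-0.21 -0.42 -0.02] 0.107
```

```bash
python3 -m handwheel '[[[1,0.073,-0.087,-0.012,0],[1,0.073,-0.087,-0.016,0],[1,0.073,-0.087,-0.014,0],[1,0.073,-0.087,-0.016,0],[1,0.073,-0.087,-0.018,0],[1,0,0,0,0]]]' 20;python3 w.py; python3 -m handwheel '[[[1,0.071,-0.085,-0.026,0],[1,0.071,-0.085,-0.028,0],[1,0.071,-0.085,-0.03,0],[1,0.071,-0.085,-0.032,0],[1,0,0,0,0]]]';python3 w.py
```

```text
time_s: 9.8
eef_pos: [568.3, 60.7, 170.2]
ee_rot: [0.0, 0.421, 0.907, -0.0]
force: [1.9, 0.5, -11.7]
grip_width: 0.109
grip_force: 34.5
X 28.7 lat -0.7 Z 170.2 [  1.9   0.5 -11.7] [ 0.04 -0.26  0.04] 0.109
time_s: 10.3
eef_pos: [582.4, 43.9, 164.3]
ee_rot: [0.0, 0.42, 0.907, -0.0]
force: [3.0, 0.8, -12.8]
grip_width: 0.111
grip_force: 34.0
X 50.6 lat -0.7 Z 164.3 [  3.    0.8 -12.8] [ 0.18 -0.28  0.01] 0.111
```

```bash
python3 -m handwheel '[[[1,0.06,-0.07,-0.03,0],[1,0.05,-0.06,-0.03,0],[1,0,0,0,0]]]' 20;python3 w.py; python3 -m handwheel '[[[1,0.03,-0.035,-0.02,0],[1,0.03,-0.035,-0.02,0],[1,0,0,0,0]]]';python3 w.py
```

```text
time_s: 10.6
eef_pos: [587.8, 37.8, 163.1]
ee_rot: [0.001, 0.42, 0.907, 0.0]
force: [-4.3, 3.6, 0.9]
grip_width: 0.109
grip_force: 36.0
X 58.8 lat -0.4 Z 163.1 [-4.3  3.6  0.9] [0.64 0.87 0.03] 0.109
time_s: 10.9
eef_pos: [591.1, 34.3, 162.0]
ee_rot: [0.001, 0.42, 0.907, 0.0]
force: [-4.9, 2.4, 6.6]
grip_width: 0.108
grip_force: 37.2
X 63.6 lat -0.2 Z 162.0 [-4.9  2.4  6.6] [0.59 1.09 0.03] 0.108
```

```bash
python3 -m handwheel '[[[0.6,0,0,0,0],[0.5,0,0,0,0],[0.4,0,0,0,0],[0.4,0,0,0.5,0],[0.4,0,0,0.7,0],[0.4,-0.3,0.36,0.4,0],[0.4,-0.6,0.7,0,0],[0.2,-0.6,0.7,0,0],[0,-0.2,0.6,0,0],[0,0,0,0,0]]]' 30;python3 w.py
python3 - <<'E'
from h import *
a=optics.capture("scene");b=optics.capture("top")
x=cv2.resize(a["img"][130:230,215:305],None,fx=4.4,fy=4.4,interpolation=2);y=cv2.resize(b["img"][150:260,220:320],None,fx=4,fy=4,interpolation=2)
o=np.zeros((440,800,3),np.uint8);o[:,:396]=x;o[:,400:]=y;cv2.imwrite("pics/rel.png",o)
E
```

```text
time_s: 11.9
eef_pos: [504.4, 154.9, 240.4]
ee_rot: [0.001, 0.419, 0.908, 0.001]
force: [1.1, -0.6, -0.4]
grip_width: 0.499
grip_force: 0.0
X -84.5 lat 10.8 Z 240.4 [ 1.1 -0.6 -0.4] [ 0.03 -0.03 -0.01] 0.499
```

View pics/rel.png

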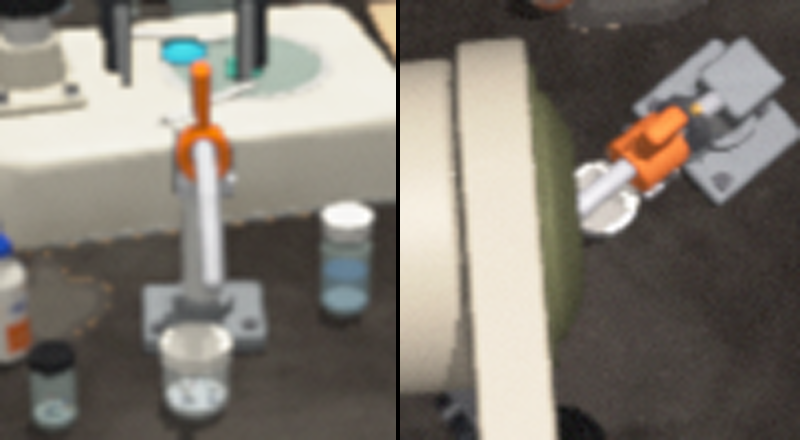

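The spacer sits on the rod at the collar, tab up (top crop about (655,148)), and the pot underneath hasn't moved. Now the lamp.

```bash
python3 -m handwheel '[[[0,0.18,0.5,0,-0.65],[0,0.19,0.52,0,-0.65],[0,0,0,0,0],[0,0,0,0,0]]]' 30;python3 -m handwheel '[[[0,0,0,-0.8,0],[0,0,0,-0.8,0],[0,0,0,-0.8,0],[0,0,0,-0.7,0],[0,0,0,0,0],[0,0,0,0,0]]]'
```

```text
time_s: 12.4
eef_pos: [524.6, 202.3, 239.2]
ee_rot: [-0.0, 0.501, 0.866, -0.0]
force: [-0.2, -0.8, 0.6]
grip_width: 0.496
grip_force: 0.0
time_s: 13.0
eef_pos: [524.7, 202.5, 85.7]
ee_rot: [0.0, 0.501, 0.865, 0.0]
force: [-0.2, -0.1, 0.5]
grip_width: 0.499
grip_force: 0.0
```

```bash
python3 -m handwheel '[[[0,-0.035,0.07,-0.3,0],[0,0,0,-0.3,0],[0,0,0,-0.27,0],[0,0,0,0,0],[0.6,0,0,0,0],[1,0,0,0,0],[1,0,0,0,0],[1,0,0,0,0],[1,0,0,0,0]]]' 30; python3 w.py
```

```text
time_s: 13.9
eef_pos: [522.9, 206.9, 42.0]
ee_rot: [0.001, 0.501, 0.865, 0.001]
force: [0.3, -1.0, 6.5]
grip_width: 0.106
grip_force: 35.0
X -112.5 lat 58.3 Z 42.0 [ 0.3 -1.   6.5] [-0.09  0.07 -0.02] 0.106
```

```bash
python3 -m handwheel '[[[1,0,0,-0.02,0],[1,-0.03,0.052,0,0],[1,-0.03,0.052,0,0],[1,-0.03,0.052,0,0],[1,-0.03,0.052,0,0],[1,-0.03,0.052,0,0],[1,-0.03,0.052,-0.01,0]]]' 25;python3 w.py;python3 -m handwheel '[[[1,-0.03,0.052,-0.01,0],[1,-0.03,0.052,-0.02,0],[1,-0.03,0.052,-0.02,0],[1,-0.03,0.052,-0.03,0],[1,-0.03,0.052,-0.03,0]]]'; python3 w.py
```

```text
time_s: 14.6
eef_pos: [515.6, 221.7, 41.8]
ee_rot: [0.003, 0.501, 0.866, 0.001]
force: [2.6, -6.2, 15.4]
grip_width: 0.108
grip_force: 37.6
X -128.6 lat 62.3 Z 41.8 [ 2.6 -6.2 15.4] [-1.45 -0.48 -0.05] 0.108
time_s: 15.1
eef_pos: [508.2, 235.3, 37.7]
ee_rot: [0.003, 0.501, 0.866, 0.002]
force: [-3.9, -5.7, 31.5]
grip_width: 0.113
grip_force: 43.8
X -143.8 lat 65.2 Z 37.7 [-3.9 -5.7 31.5] [-1.31  0.51 -0.09] 0.113
```

```bash
python3 -m handwheel '[[[1,0,0,0.4,0],[1,0,0,0.7,0],[1,0,0,0.8,0],[1,-0.1,-0.1,0.7,0.3],[1,-0.3,-0.4,0.2,0.5],[1,-0.3,-0.7,0,0.45],[1,0,0,-0.4,0],[1,0,0,-0.5,0],[1,0,0,0,0],[1,0,0,0,0]]]' 35;python3 w.py; python3 - <<'E'
from h import *
a=optics.capture("scene");s=ctrl.sense();e=s["eef_pos"];print(e,s["ee_rot"])
u=np.array([.642,-.767,0]);z=np.array([0,0,1.]);g=e+[0,0,19]
for th in(20,25,30,35,40):
    t=np.radians(th);n=np.cos(t)*u+np.sin(t)*z;k=-np.sin(t)*u+np.cos(t)*z;b=g-39*k
    print(th,"tabtop",proj(a,b+46*k+10*n).round(1),"rim",proj(a,b-13*n-14*k).round(1))
h=cv2.cvtColor(a["img"],cv2.COLOR_BGR2HSV);m=cv2.inRange(h,(50,120,50),(75,255,255));m[:,:230]=0;m[260:]=0;m[:150]=0;m[:,290:]=0
ys,xs=np.nonzero(m);print("rows",ys.min(),ys.max())
for r in range(ys.min(),ys.max()+1):
    q=xs[ys==r]
    if len(q):print(r,q.min(),q.max(),end=" ; ")
E
```

```text
time_s: 16.1
eef_pos: [470.8, 175.5, 129.5]
ee_rot: [-0.0, 0.424, 0.906, -0.0]
force: [0.9, 0.4, -0.8]
grip_width: 0.108
grip_force: 39.1
X -121.9 lat -1.8 Z 129.5 [ 0.9  0.4 -0.8] [ 0.04  0.03 -0.01] 0.108
[471.22341282 175.57954676 130.04672503] [4.53222213e-04 4.23495104e-01 9.05898233e-01 2.88197623e-04]
20 tabtop [264.6 193.9] rim [265.  221.9]
25 tabtop [264.7 193.9] rim [264.9 220.3]
30 tabtop [264.7 193.9] rim [264.8 218.5]
35 tabtop [264.7 194. ] rim [264.7 216.5]
40 tabtop [264.7 194.1] rim [264.6 214.5]
rows 195 220
195 263 266 ; 196 263 267 ; 197 263 267 ; 198 263 267 ; 199 263 267 ; 200 263 267 ; 201 263 267 ; 202 263 267 ; 203 263 267 ; 204 263 267 ; 205 263 267 ; 206 263 267 ; 207 263 267 ; 208 263 267 ; 209 264 267 ; 210 264 267 ; 211 263 267 ; 212 259 268 ; 213 259 271 ; 214 259 271 ; 215 259 270 ; 216 259 270 ; 217 259 270 ; 218 259 270 ; 219 260 270 ; 220 262 269 ;
```

```bash
python3 -m handwheel '[[[1,0.076,-0.054,0.01,0],[1,0,0,0,0],[1,0,0,0,0]]]' 30 >/dev/null;python3 w.py; python3 -m handwheel '[[[1,0.074,-0.089,0.078,0],[1,0.074,-0.089,0.078,0],[1,0.074,-0.089,0.078,0]]]'>/dev/null;python3 w.py;  python3 -m handwheel '[[[1,0.074,-0.089,0.078,0],[1,0.074,-0.089,0.078,0],[1,0,0,0,0]]]'>/dev/null;python3 w.py; python3 -m handwheel '[[[1,0.072,-0.086,0.07,0],[1,0.072,-0.086,0.07,0],[1,0,0,0,0]]]' 25 >/dev/null;python3 w.py
```

```text
X -117.1 lat -0.5 Z 130.0 [ 0.  -0.1 -2.2] [0.01 0.02 0.04] 0.11
X -99.3 lat -0.7 Z 141.8 [ 0.2 -0.3 -1.5] [-0.04  0.03  0.04] 0.111
X -87.4 lat -0.6 Z 149.7 [-0.2  0.  -0.8] [0.06 0.01 0.01] 0.109
X -76.3 lat -0.7 Z 156.5 [ 0.5  0.1 -1. ] [-0.12 -0.09  0.02] 0.106
```

```bash
python3 -m handwheel '[[[1,0.067,-0.08,0.047,0],[1,0.067,-0.08,0.047,0],[1,0.067,-0.08,0.047,0],[1,0.067,-0.08,0.047,0],[1,0,0,0,0]]]' 25 >/dev/null;python3 w.py
python3 - <<'E'
from h import *
a=optics.capture("scene");crop(a,220,140,310,230,6,"pics/thr2.png")
E
```

```text
X -55.5 lat -1.0 Z 165.2 [ 2.3 -2.5 -5.5] [-0.38 -0.32  0.03] 0.107
```

View pics/thr2.png

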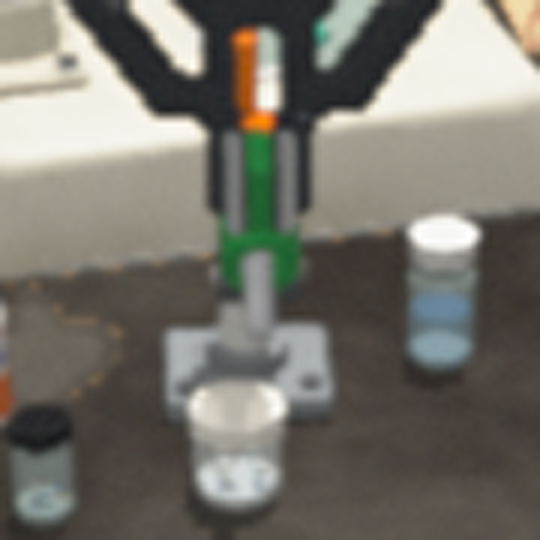

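The lamp is threaded too: the rod leaves its back end at crop (258,290). I'll slide it round.

```bash
python3 -m handwheel '[[[1,0.071,-0.085,0.03,0],[1,0.071,-0.085,0.03,0],[1,0.071,-0.085,0.028,0],[1,0.071,-0.085,0.026,0],[1,0.071,-0.085,0.024,0],[1,0,0,0,0]]]' 20 >/dev/null;python3 w.py; python3 -m handwheel '[[[1,0.073,-0.087,0.016,0],[1,0.073,-0.087,0.012,0],[1,0.073,-0.087,0.008,0],[1,0.073,-0.087,0.004,0],[1,0.073,-0.087,0,0],[1,0,0,0,0]]]'>/dev/null;python3 w.py;python3 -m handwheel '[[[1,0.073,-0.087,-0.012,0],[1,0.073,-0.087,-0.016,0],[1,0,0,0,0]]]'>/dev/null;python3 w.py
```

```text
X -27.2 lat -0.9 Z 172.4 [  2.7  -2.4 -11.6] [-0.26 -0.37 -0.01] 0.109
X 1.1 lat -0.8 Z 174.3 [  4.4  -1.6 -13.1] [-0.29 -0.53  0.02] 0.11
X 12.1 lat -0.8 Z 172.7 [  3.2  -1.1 -14.8] [-0.05 -0.46  0.08] 0.112
```

```bash
python3 -m handwheel '[[[1,0.05,-0.06,-0.01,0],[1,0.05,-0.06,-0.01,0],[1,0,0,0,0]]]' 20 >/dev/null;python3 w.py; python3 -m handwheel '[[[1,0.05,-0.06,-0.012,0],[1,0,0,0,0]]]'>/dev/null;python3 w.py;python3 -m handwheel '[[[1,0.04,-0.045,-0.015,0],[1,0,0,0,0]]]'>/dev/null;python3 w.py;python3 -m handwheel '[[[1,0.04,-0.045,-0.015,0],[1,0,0,0,0]]]'>/dev/null;python3 w.py
```

```text
X 19.2 lat -0.8 Z 172.1 [  0.3   0.7 -10.8] [ 0.3  -0.05  0.03] 0.109
X 23.1 lat -0.8 Z 171.4 [  0.2   1.  -11. ] [ 0.39 -0.    0.02] 0.112
X 25.8 lat -0.6 Z 171.2 [-2.7  2.5 -5.8] [0.71 0.64 0.  ] 0.109
X 28.8 lat -0.4 Z 171.1 [-5.1  3.2 -0.3] [ 0.91  0.98 -0.01] 0.112
```

```bash
python3 -m handwheel '[[[1,0.03,-0.036,-0.01,0],[1,0,0,0,0],[0.6,0,0,0,0],[0.5,0,0,0,0],[0.4,0,0,0,0],[0.4,0,0,0.5,0],[0.4,0,0,0.7,0],[0.4,-0.3,0.36,0.4,0],[0.4,-0.6,0.7,0,0],[0.2,-0.6,0.7,0,0]]]' 30 >/dev/null;python3 -m handwheel '[[[0,-0.7,0.3,0,0],[0,-0.7,0.3,0,0],[0,-0.7,0.3,0,0],[0,0,0,0,0],[0,0,0,0,0]]]'; python3 - <<'E'
from h import *
a=optics.capture("scene");b=optics.capture("top")
x=cv2.resize(a["img"][130:230,215:305],None,fx=4.4,fy=4.4,interpolation=2);y=cv2.resize(b["img"][150:260,220:320],None,fx=4,fy=4,interpolation=2)
o=np.zeros((440,800,3),np.uint8);o[:,:396]=x;o[:,400:]=y;cv2.imwrite("pics/rel2.png",o)
O=np.array([550.4,83.2,0]);u=np.array([.642,-.767,0])
for n,f in(("coll",30.2),("sp/coll",29.3),("sp",23.3),("sp/lamp",16.65),("lamp",10),("lampend",4)):
    t=np.radians(f);p=O+[0,0,30]+139*(np.sin(t)*u+np.array([0,0,np.cos(t)]));q=proj(b,p);print(n,((q-[220,150])*4+[402,2]).round())
E
```

```text
time_s: 21.8
eef_pos: [390.3, 191.9, 250.1]
ee_rot: [0.001, 0.423, 0.906, 0.0]
force: [1.6, -0.7, 0.0]
grip_width: 0.499
grip_force: 0.0
coll [691. 115.]
sp/coll [688. 117.]
sp [666. 134.]
sp/lamp [641. 154.]
lamp [615. 175.]
lampend [590. 196.]
```

View pics/rel2.png

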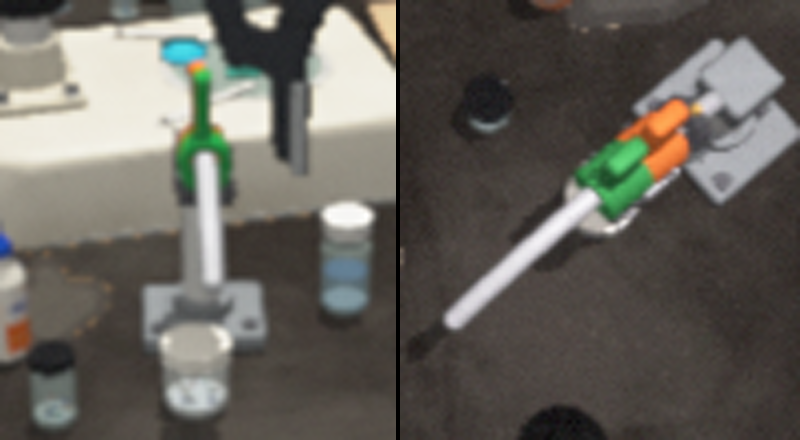

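The green lamp butts against the orange spacer; the join at about (640,157) is where it should be, at (641,154). The spacer is at the collar, both tabs are up, and the gripper is clear. Handing in.

```bash
python3 -c "
from rig import ctrl;print(ctrl.finish_job())"
```

```text
the job is handed in; nothing more can be done
None
```

I handed the job in at about 22 s: the last picture shows the spacer at the stop collar and the lamp carriage butted against it, both hanging free with tabs up, with no sign that any of the bystanders moved.

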